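# Lock the slotted guard insert and hold a shaft's tang in the deburring unit

### The arm

A 7-joint arm with a two-finger parallel gripper is mounted at the origin on the work surface. World frame = base frame: x ahead of the robot, y to its left, z up, the work surface at z = 0. Lengths are in m, angles in rad, forces in N, time in s.
With the tool pointing down it reaches from about 0.4 to 0.85 m from the base axis. Payload 4.4 kg.
Tool frame: the origin (TCP) lies at the very end of the fingers, on their centre line; the grasp point (between the pads) lies behind it (manip.hold_point_z is the z of the grasp point in the tool frame, in m); z points along the fingers, y is the direction in which the jaws open and shut (so a half turn about z gives the same grasp; the last joint's range is limited). The gripper opens to 94 mm and grips with 3 to 60 N. Pads are 16 mm wide; open, the fingers measure 119 mm over their backs; the gripper's body (75 mm by 177 mm) begins 78 mm behind the grasp point.
Start: joints at [1.202, 0.628, 0.038, 1.517, -0.027, 0.996, -0.02], TCP at [0.194, -0.62, 0.205] pointing down, gripper open.
Joint ranges: [-3.06, 3.06], [-0.37, 2.12], [-1.25, 1.32], [0.18, 2.47], [-1.1, 4.24], [0.23, 1.98], [-2.94, 2.94]. Speed limits (rad/s): [2.57, 2.57, 3.14, 3.14, 3.14, 3.14, 3.14].

### API

Orientations are given as a rotation vector (axis times angle).
In Python, from workcell import sensors, snapshot, order, manip gives the robot as it stands.
- The arm moves only by the tool servo_tool, never from a script. Its argument "targets" is a list of rows, each an object of numbers: "dx", "dy", "dz": the shift along the tool's x, y, z in units of 3 cm (1.0 is 3 cm); "wx", "wy", "wz": the turn, a rotation vector about the tool's x, y, z in units of 4 degrees (1.0 is 4 degrees); "hand": the opening, from 0 (shut) to 1 (fully open). A call has 1 to 12 rows; each row shifts and turns the commanded pose from where the row before left it, along the tool's axes as they then stand; what a row does not reach is not made up. A row lasts 1/12 s, in which the tool goes at most 41.7 mm and 7.16 degrees, less where a joint would pass 70% of its speed; a pose out of reach is approached as far as the arm can. A call with a number of a shift or a turn outside -1 to 1 is refused whole. A call with a gripper value outside its range is refused whole. The fingers move at their own pace and stop on an object; "newtons" is the grip in N (left out, the last holds). Time passes only in rows, so rows that do not move let the fingers close. It gives the time, the measured TCP pose, the force and the opening at its end, in the units of the state.
- sensors.sense(): the state, without advancing time (a new reading comes with each control period).
- snapshot(name): name is "side" or "top"; returns a dict with "frame" (400x640x3 uint8, blue, green, red), "z_map" (400x640 float32, m along the optical axis (not along the pixel's ray), 0 where there is no reading), "intrinsics" (3x3 intrinsics, pixels), "D" ([k1, k2, p1, p2, k3] as OpenCV has them; the pictures are not rectified), "pose" (4x4, takes a point from camera to world coordinates). Camera axes: x right, y up, looking along -z (the intrinsics and any distortion apply to the point x, -y, -z); pixel columns grow to the right and rows downward; lengths in m; the calibration is good to about 2 mm. A picture is of the moment at which its call begins.
- order.job_done(): hands the job in, once; it reports no verdict.
The state is a dict: "time": time; "joint_pos": joint angles; "joint_velocities": joint speeds; "joint_efforts": joint torques, N m; "ee_pos": TCP position; "eef_rot": TCP orientation; "force": force on the tool from outside, world axes, zero at the start; "moment": the same for the moment, N m; "grip_width": opening from 0.0 (shut) to 1.0 (fully open).
Only numpy, scipy, OpenCV 4.12 (cv2) and the standard library are available. Lean on these libraries where they do the work, as an engineer would, in place of code of your own. Each camera call takes 0.05 s, during which the arm holds its last target. There are 200 camera calls.

### The job

Deburr the tang of the last bare shaft: first swing the red-knobbed keeper bar of the green deburring unit fully shut until it snaps past its spring ball, so that the slotted guard insert is locked in. Then take the bare steel shaft (the one without a yellow cap) from the blue stand, pass its flat tang down through the slot, push it against the spring of the start plunger until the collar sits on the insert, and finish while still gripping it and holding it down there, since the unit runs only while the shaft is held in. Leave the capped shafts and everything else on the bench alone.

Things in the scene. Friction and masses are not known exactly. Their poses are not given: they have to be found in the camera images.
- unit: Bench deburring unit, fixed: green box 220 (x) x 180 (y) mm under a level dark steel guard table 120 mm above the bench; green motor at its +x end, out to x = 245 mm, up to 128 mm high. Origin: on the bench under the pocket's centre, z up. The insert lies in a pocket of the guard table; a fixed steel lip 5.5 mm high holds its -y edge (y = -58 to -38 mm).
- insert: Loose aluminium guard insert plate 110 (x) x 90 (y) x 8 mm, 0.35 kg, lying in the unit's pocket with 1 mm play per side, its top flush with the guard table (120 mm above the bench). Origin: centre of its underside. Through its centre runs the slot, 24 mm long along the insert's x and 14 mm wide along its y, with a 3 mm chamfer round its upper edge.
- slot (a point): Centre of the slot's mouth at the insert's top face; axes as the insert's (slot long along x, narrow along y).
- pocket (a point): Fixed point of the unit where the insert's origin lies when the insert is centred in its pocket.
- keeper (a joint): Angle of the keeper, a steel bar 16 mm wide, its top 10 mm above the guard table, on a vertical hinge. 0 = shut, along the unit's x over the insert's +y edge, at a stop; grows as it opens, anticlockwise from above, to 1.75. Starts at 0.9 to 1.6 and stays where left. From 0.08 a tooth climbs a spring ball, under 0.035 it snaps shut; takes about 9 N at the knob, opening 11 N.
- keeper_hinge (a point): On the keeper's hinge axis (vertical), at the bar's height, 7 mm above the guard table; in the unit's frame at x = -66, y = 40 mm.
- keeper_knob (a point): Middle of the keeper's red upright round knob, 18 mm diameter and 26 mm tall, from 16 to 42 mm above the guard table (this point is 29 mm above it), 125 mm from the hinge axis. Below the knob a 10 mm pin goes down 6 mm to the bar; the bar ends 21 mm beyond the knob's axis.
- plunger (a joint): Travel in m of the yellow start plunger under the slot, pressed down by the tang's foot: 0 = up, 0.010 when the collar is on the insert. Its spring pushes up with 7 N at rest, 10 N at 0.010, more than the shaft's weight, so a shaft that is let go is lifted out by about 10 mm.
- shaft: Bare steel shaft, 155 mm long, 0.5 kg, upright in the stand, foot 10 mm above the bench, any yaw. Origin: centre of the tang's foot; z up the shaft. From the foot: tang 22 (x) x 12 (y) mm, 60 long (lowest 3 mm is 19 x 9); collar 36 diameter, 60 to 68; body 26 diameter, 68 to 125; then grip flats 16 apart along y, 20.5 wide, parallel to the tang's broad faces, to 155. Fits the slot either way round.
- shaft_grip (a point): Middle of the grip flats, on the shaft's axis, 140 mm above the tang's foot; axes as the shaft's. Pinch along its y.
- shaft_tip (a point): Centre of the tang's foot, the shaft's lowest point; axes as the shaft's.
- stand: Blue steel shaft stand, fixed, 170 x 170 mm, top plate 70 mm above the bench with four 28 mm holes at x, y = +-45 mm, shafts hang by their collars on the top plate with their tangs in the holes. Origin: centre of its underside.
- done_a: Finished shaft in the stand, same shape but its top is covered by a yellow plastic cap 30 mm diameter, top 159 mm above its origin (tang's foot). Leave alone.
- done_b: Another finished, yellow-capped shaft in the stand, as done_a. Leave alone.
- sleeve: Dark cast sleeve standing on the bench, 68 mm diameter foot, 95 mm tall; origin at its underside. Leave alone.
- flange: Dark steel ring, 100 mm outer and 56 mm inner diameter, 26 mm tall, on the bench; origin at its underside. Leave alone.
- file: Flat file with a wooden handle, 270 mm long, lying on the bench, 24 mm high, handle from x = -20 to -120 mm, blade from 0 to 150 mm. Leave alone.
- fitting: Brass fitting standing on the bench, 32 mm diameter, 60 mm tall; origin at its underside. Leave alone.
- oil: Red oil can standing on the bench, 64 mm diameter, 150 mm tall; origin at its underside. Leave alone.
Things that resemble listed ones, but are neither listed nor needed, are in the scene too. What is shaped like the shaft but pink is not meant. There is more than one size of the insert; the job needs the smaller.

How it is judged:
On the way, in this order (a step that is already met when the one before it is completed fails the run):
1. the keeper bar is shut, snapped past its spring ball (value of joint keeper below 0.03 rad), for 0.2 s.
2. with the keeper shut, the gripped shaft's tang has passed through the slot down to the plunger (value of joint keeper below 0.03 rad and contact force between the fingers and shaft above 3 N and z of shaft_tip in the frame of insert below -0.045 m and x of shaft_tip in the frame of insert between -0.004 and 0.004 m and y of shaft_tip in the frame of insert between -0.004 and 0.004 m), for 0.2 s.
At the end, for the whole second after the job is handed in: Keeper shut (under 0.03 rad), insert within 4 mm of its seat; the bare shaft at rest, upright (0.08 rad), its tang through the slot (4 mm, 0.15 rad), collar within 2 mm of the insert, plunger pressed over 8 mm, and the fingers still gripping the shaft with over 3 N (all of step 2 and value of joint plunger above 0.008 m and z of shaft_tip in the frame of insert below -0.0498 m and angle between shaft's own z axis and vertical below 0.08 rad and angle between the x axis of shaft and the x axis of insert, either way round below 0.15 rad and linear speed of shaft below 0.02 m/s and distance between insert and pocket below 0.004 m); the arm keeps its last pose, push and grip.
It fails at once if a capped shaft is disturbed (moved over 20 mm) (distance of any of done_a, done_b from where it was at the start of the episode above 0.02 m).
It fails at once if another thing on the bench is disturbed (moved over 30 mm) (distance of any of sleeve, flange, file, fitting, oil from where it was at the start of the episode above 0.03 m).
It also fails if it takes over 69 s, if anything falls off the work surface, if the arm or the gripper's body presses on something with over 40 N, if the wrist force passes 120 N, or if a joint passes its speed limit or range.

## Working session

There is one attempt and no reset: what is moved stays moved. The work goes in short steps, Python scripts to look and compute and a tool call to move; the robot and the scene stay as the last step left them, time stands still between calls to the robot, and variables do not carry over. Pictures are saved under pics/ and viewed, about 8 in all and at most 12, crops included, and the job is handed in when it is done.

Besides the shell and the picture viewer there is one more tool, called after "Emit:" as name(argument=value, ...) on one line, values as JSON. servo_tool: Moves the arm, as the interface text tells. Its arguments: {"type":"object","properties":{"targets":{"type":"array"},"newtons":{"type":"number"}},"required":["targets"]}

```bash
mkdir -p pics; ls
cat > h.py <<'E'
import numpy as np, cv2
from workcell import sensors, snapshot, order, manip
def pts(s):
    """world point of each pixel from depth"""
    K,D=np.array(s["intrinsics"]),np.array(s["D"]);z=s["z_map"];h,w=z.shape
    uv=np.stack(np.meshgrid(np.arange(w),np.arange(h)),-1).reshape(-1,1,2).astype(float)
    n=cv2.undistortPoints(uv,K,D).reshape(h,w,2)
    c=np.stack([n[...,0]*z,-n[...,1]*z,-z,np.ones_like(z)],-1)
    P=(c@np.array(s["pose"]).T)[...,:3]; P[z==0]=np.nan
    return P
def ray(s,u,v,zp):
    K,D=np.array(s["intrinsics"]),np.array(s["D"]);T=np.array(s["pose"])
    n=cv2.undistortPoints(np.array([[[u,v]]],float),K,D)[0,0]
    d=T[:3,:3]@np.array([n[0],-n[1],-1]);o=T[:3,3]
    return o+d*(zp-o[2])/d[2]
E
python3 - <<'E'
from h import *
print(manip.hold_point_z, sensors.sense())
for n in("top","side"):
    s=snapshot(n);cv2.imwrite(f"pics/{n}0.png",s["frame"]);np.savez(f"{n}0.npz",**s)
    print(n,np.round(s["pose"],3).tolist(),np.round(s["intrinsics"],1).tolist(),s["D"])
E
```

```text
pics
-0.0188 {'time': 0.0, 'joint_pos': array([ 1.20217667,  0.62933857,  0.03844961,  1.518332  , -0.02696986,
        0.99628744, -0.02000542]), 'joint_velocities': array([-2.73799513e-06, -5.21929309e-04, -2.75212673e-03, -2.36563557e-04,
        3.06565166e-04, -5.28104940e-04, -2.66034708e-04]), 'joint_efforts': array([ 3.91264075e-04, -5.49726748e+01,  1.14374220e+00, -1.86636293e+01,
       -5.22040820e-02,  2.34330405e-02,  1.53767091e-04]), 'ee_pos': array([ 0.19365961, -0.61980144,  0.20457068]), 'eef_rot': array([-3.10385309e+00, -4.73587234e-01,  5.19413548e-04]), 'force': array([-0.23628202, -0.92263529,  0.7569368 ]), 'moment': array([-0.00255704,  0.04019335,  0.0235436 ]), 'grip_width': 0.9996539142303226}
top [[-0.02, 0.997, -0.078, 0.365], [-1.0, -0.021, -0.009, 0.015], [-0.011, 0.078, 0.997, 1.745], [0.0, 0.0, 0.0, 1.0]] [[481.6, 0.0, 319.8], [0.0, 481.6, 201.1], [0.0, 0.0, 1.0]] [-0.09782494  0.          0.          0.          0.        ]
side [[-0.68, 0.493, -0.542, -0.248], [-0.733, -0.464, 0.497, 0.716], [-0.007, 0.735, 0.678, 1.029], [0.0, 0.0, 0.0, 1.0]] [[446.8, 0.0, 315.9], [0.0, 446.8, 190.2], [0.0, 0.0, 1.0]] [-0.06624513  0.          0.          0.          0.        ]
```

View pics/top0.png

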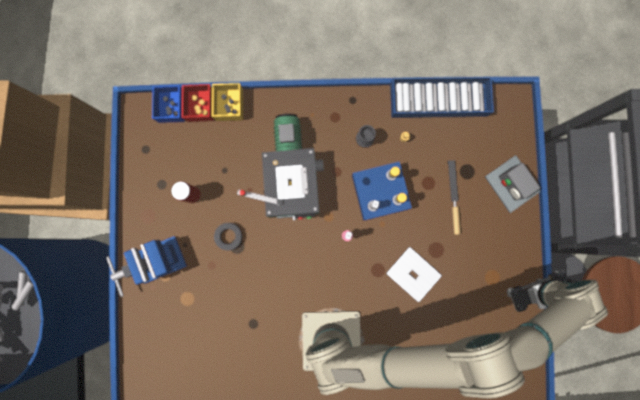

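View pics/side0.png

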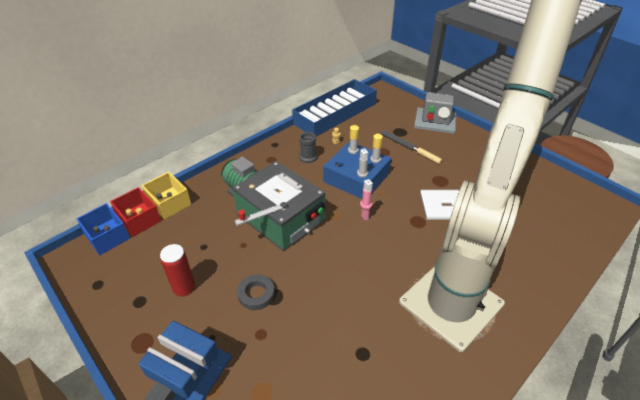

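The top view shows the unit around (290,183), with its motor towards +x. The knob is at (242,192), the stand at (382,190) and the bare shaft at (374,205). The larger insert at (414,273) and the pink shaft at (347,235) are decoys.

Run:
```python
from h import *
for n,box in(("top",(230,105,420,235)),("side",(215,110,415,255))):
    s=dict(np.load(f"{n}0.npz"));P=pts(s);f=s["frame"].astype(int);b,g,r=f[...,0],f[...,1],f[...,2]
    x0,y0,x1,y1=box
    yy,xx=np.mgrid[:400,:640];inb=(xx>=x0)&(xx<x1)&(yy>=y0)&(yy<y1)
    def rep(name,m):
        m=m&inb;k,l,st,c=cv2.connectedComponentsWithStats(m.astype(np.uint8))
        for i in range(1,k):
            if st[i,4]>5:
                Q=P[l==i];print(n,name,c[i].round(1),st[i,4],np.nanmedian(Q,0).round(4),"min",np.nanmin(Q,0).round(3),"max",np.nanmax(Q,0).round(3))
    rep("red",(r>150)&(g<90)&(b<90))
    rep("white",(r>190)&(g>190)&(b>190))
    rep("yellow",(r>160)&(g>130)&(b<90))
    # objects above 0.145 
    rep("z>.142",P[...,2]>.142)
    rep("blue",(b>110)&(r<70)&(abs(P[...,2]-.07)<.01))
    rep("table",(abs(P[...,2]-.12)<.006)&(r<110)&(g<110))
    c=cv2.resize(s["frame"][y0:y1,x0:x1],None,fx=4,fy=4,interpolation=cv2.INTER_CUBIC);cv2.imwrite(f"pics/{n}crop.png",c)
```

```text
top red [242.8 192.2] 14 [0.5247 0.2839 0.16  ] min [0.515 0.28  0.158] max [0.532 0.288 0.165]
top red [299.7 217.9] 7 [0.4384 0.0998 0.0843] min [0.435 0.096 0.077] max [0.441 0.107 0.096]
top white [402.9 107.2] 60 [ 0.8316 -0.2768  0.0466] min [ 0.821 -0.295  0.039] max [ 0.842 -0.258  0.057]
top white [417.1 107. ] 25 [ 0.8337 -0.3288  0.0457] min [ 0.822 -0.335 -0.005] max [ 0.844 -0.322  0.054]
top white [290.7 181.6] 918 [0.5611 0.1266 0.1187] min [0.505 0.075 0.068] max [0.619 0.178 0.133]
top white [262.1 197.8] 109 [0.5067 0.2245 0.1282] min [0.492 0.181 0.12 ] max [0.521 0.273 0.139]
top white [374.6 203.8] 40 [ 0.4768 -0.1517  0.1632] min [ 0.466 -0.172  0.066] max [ 0.493 -0.142  0.169]
top white [348.2 233.2] 14 [ 0.3824 -0.062   0.1523] min [ 0.379 -0.073  0.119] max [ 0.386 -0.054  0.161]
top yellow [231.2 106.9] 11 [0.8586 0.3534 0.0062] min [ 0.848  0.348 -0.002] max [0.866 0.359 0.017]
top yellow [236.9 112.6] 33 [0.8199 0.3241 0.0573] min [ 0.81   0.31  -0.003] max [0.851 0.347 0.072]
top yellow [401.4 138.6] 7 [ 0.7208 -0.2696  0.0069] min [ 0.713 -0.277 -0.003]
[... 2806 characters left out ...]
 0.3727 -0.0579  0.1525] min [ 0.361 -0.069  0.142] max [ 0.385 -0.05   0.158]
side z>.142 [241.7 214.2] 54 [0.5185 0.2898 0.1579] min [0.512 0.28  0.142] max [0.531 0.296 0.164]
side blue [302.3 116.8] 43 [ 0.8699 -0.2386  0.0643] min [ 0.805 -0.245  0.06 ] max [ 0.928 -0.235  0.071]
side blue [352.1 165.9] 939 [ 0.5312 -0.1559  0.0683] min [ 0.435 -0.288  0.06 ] max [ 0.623 -0.086  0.075]
side blue [369.7 152.6] 15 [ 0.5329 -0.2576  0.0684] min [ 0.522 -0.271  0.064] max [ 0.545 -0.241  0.073]
side table [278.7 192.6] 1800 [0.5438 0.1381 0.1185] min [0.445 0.036 0.114] max [0.677 0.226 0.126]
side table [247.8 169.4] 37 [0.6999 0.1391 0.1195] min [0.694 0.114 0.114] max [0.703 0.164 0.126]
```

View pics/topcrop.png

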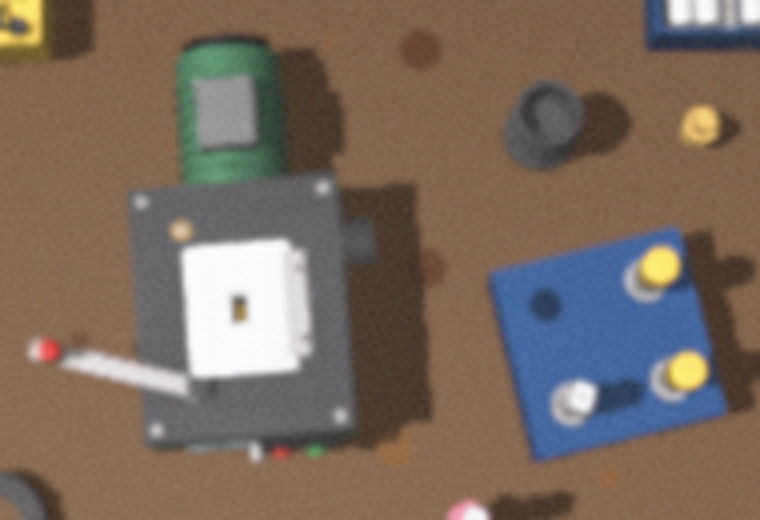

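View pics/sidecrop.png

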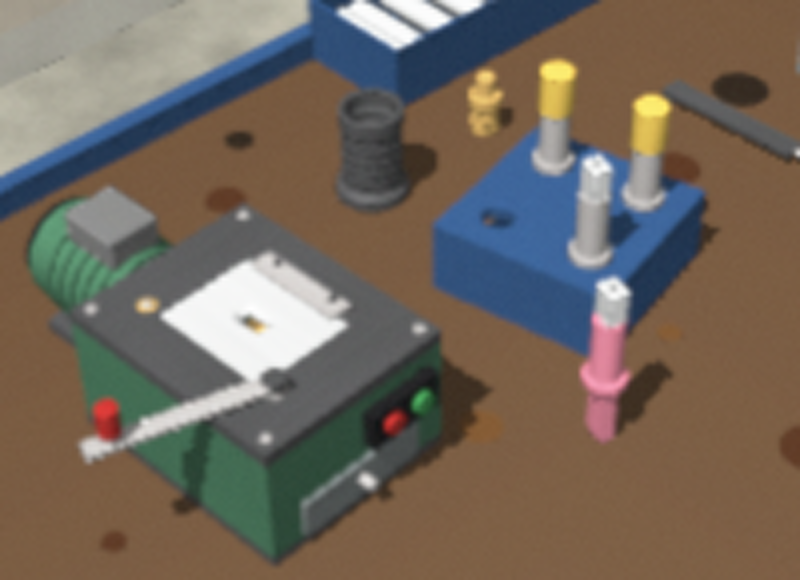

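The crops show the keeper open, with its knob at about (0.523,0.287). The bare shaft, with no cap, is at the near-left hole of the stand. Next I'll fit the unit pose, the slot and the shaft yaw.

Run:
```python
from h import *
S={n:[snapshot(n) for _ in range(6)] for n in("top","side")}
out=[]
for n in S:
    s=S[n][0];s["frame"]=np.mean([t["frame"] for t in S[n]],0)
    zz=np.array([t["z_map"] for t in S[n]]);s["z_map"]=np.median(zz,0);np.savez(f"{n}1.npz",**s)
    P=pts(s);f=s["frame"];b,g,r=f[...,0],f[...,1],f[...,2]
    inx=(P[...,0]>.42)&(P[...,0]<.69)&(P[...,1]>.02)&(P[...,1]<.25)
    m=(abs(P[...,2]-.1185)<.005)&inx&(g-r<15)
    m=cv2.morphologyEx(m.astype(np.uint8),cv2.MORPH_OPEN,np.ones((5,5)))
    m[P[...,1]>.235]=0
    q=np.argwhere(m)[:,::-1]
    X=np.array([ray(s,u,v,.12)[:2] for u,v in q]).astype(np.float32)
    print(n,"table rect",cv2.minAreaRect(X))
    mw=((r>185)&(g>185)&(b>170)&(abs(P[...,2]-.1195)<.004)&inx).astype(np.uint8)
    mw=cv2.morphologyEx(mw,cv2.MORPH_OPEN,np.ones((4,4)))
    k,l,st,c=cv2.connectedComponentsWithStats(mw);i=1+np.argmax(st[1:,4])
    X=np.array([ray(s,u,v,.12)[:2] for v,u in np.argwhere(l==i)]).astype(np.float32)
    print(n,"insert rect",cv2.minAreaRect(X),X.mean(0))
    # slot: dark in white, intensity weighted
    cen=X.mean(0);V=[];W=[]
    gr=f.mean(2)
    for v in range(150,230):
        for u in range(240,330):
            p=ray(s,u,v,.12)[:2]
            if np.hypot(*(p-cen))<.024:V.append(p);W.append(max(0,205-gr[v,u]))
    V=np.array(V);W=np.array(W);W[W<25]=0;print(n,"slot",(V*W[:,None]).sum(0)/W.sum(),"n",(W>0).sum())
    # crop shaft
    u,v=(374,205) if n=="top" else (363,155)
    c=f[v-18:v+18,u-22:u+22].clip(0,255).astype(np.uint8);out.append(cv2.resize(c,None,fx=9,fy=9,interpolation=cv2.INTER_CUBIC))
    cl=[]
    for vv in range(v-14,v+15):
        for uu in range(u-14,u+15):
            p=P[vv,uu]
            if p[2]>.158 and gr[vv,uu]>120:cl.append((*ray(s,uu,vv,.165)[:2],gr[vv,uu],uu,vv))
    cl=np.array(cl);C=np.cov(cl[:,:2].T);w,E=np.linalg.eigh(C);print(n,"shaft top",cl[:,:2].mean(0),len(cl),"sd",np.sqrt(w),"long yaw deg",np.degrees(np.arctan2(E[1,1],E[0,1])),cv2.minAreaRect(cl[:,:2].astype(np.float32)))
cv2.imwrite("pics/sh.png",np.hstack(out))
```

```text
top table rect ((0.5599430799484253, 0.13259299099445343), (0.22038236260414124, 0.18005825579166412), 3.264195442199707)
top insert rect ((0.5598718523979187, 0.1333082616329193), (0.08176123350858688, 0.10957476496696472), 89.30528259277344) [0.56093997 0.13166943]
top slot [0.56180127 0.13219258] n 22
top shaft top [ 0.47516018 -0.15195292] 31 sd [0.00473008 0.00612594] long yaw deg 157.91603627450115 ((0.4750421643257141, -0.15214163064956665), (0.01561365369707346, 0.019859902560710907), 70.29612731933594)
side table rect ((0.5571975708007812, 0.13368558883666992), (0.2238612025976181, 0.182091623544693), 3.3139002323150635)
side insert rect ((0.5540417432785034, 0.13224202394485474), (0.1108921468257904, 0.09005685150623322), 3.03591251373291) [0.55333847 0.13399243]
side slot [0.55963204 0.13425647] n 13
side shaft top [ 0.47225706 -0.15193681] 35 sd [0.00669407 0.01858951] long yaw deg 99.62021986878369 ((0.4710772931575775, -0.1782664954662323), (0.0863715186715126, 0.025370081886649132), 87.70695495605469)
```

View pics/sh.png

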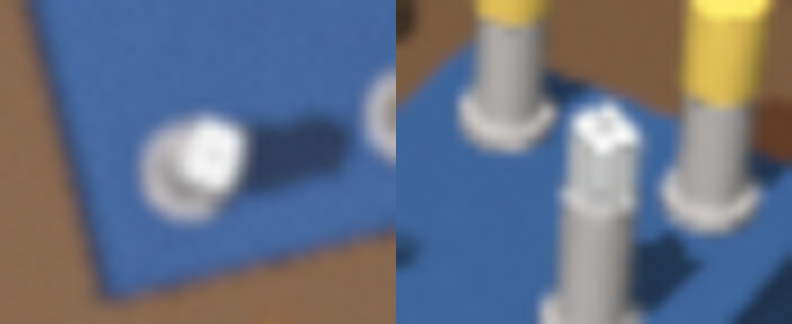

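Both views agree. The unit is at (0.560,0.133) with yaw 3.3°, and the keeper is at about 1.26 rad. The shaft is at (0.4745,-0.151), with its flats' long axis at -20° and a pinch axis of 70°. I'll move to the knob, going up and around first.

Emit:
servo_tool(targets=[{"dz": -1,"wz": -1,"hand": 1},{"dz": -1,"wz": -1},{"dz": -1,"wz": -1},{"dz": -1,"wz": -1},{"wz": -1},{"wz": -1},{"wz": -1},{"wz": -1},{"wz": -1},{"wz": -1},{"wz": -1},{"wz": -1}])

```text
$.targets[0]: bad value
```

Emit:
servo_tool(targets=[{"wz": -1},{"wz": -1},{"wz": -0.5},{"dx": 0.957,"dy": 0.395},{"dx": 0.957,"dy": 0.395},{"dx": 0.957,"dy": 0.395},{"dx": 0.957,"dy": 0.395},{"dx": 0.957,"dy": 0.395},{"dx": 0.957,"dy": 0.395},{"dx": 0.957,"dy": 0.395},{"dx": 0.957,"dy": 0.395},{"dx": 0.957,"dy": 0.395}])

```text
$.targets[0]: bad value
```

Emit:
servo_tool(targets=[{"dx": 0.957,"dy": 0.395},{"dx": 0.957,"dy": 0.395},{"dx": 0.957,"dy": 0.395},{"dx": 0.957,"dy": 0.395},{"dx": 0.957,"dy": 0.395},{"dx": 0.957,"dy": 0.395},{"dx": 0.957,"dy": 0.395},{"dx": 0.957,"dy": 0.395},{"dx": 0.957,"dy": 0.395},{"dx": 0.957,"dy": 0.395},{}])

```text
$.targets[0]: bad value
```

Emit:
servo_tool(targets=[{"dx": 0,"dy": 0,"dz": -1,"wx": 0,"wy": 0,"wz": -1,"hand": 1},{"dx": 0,"dy": 0,"dz": -1,"wx": 0,"wy": 0,"wz": -1,"hand": 1},{"dx": 0,"dy": 0,"dz": -1,"wx": 0,"wy": 0,"wz": -1,"hand": 1},{"dx": 0,"dy": 0,"dz": -1,"wx": 0,"wy": 0,"wz": -1,"hand": 1},{"dx": 0,"dy": 0,"dz": 0,"wx": 0,"wy": 0,"wz": -1,"hand": 1},{"dx": 0,"dy": 0,"dz": 0,"wx": 0,"wy": 0,"wz": -1,"hand": 1},{"dx": 0,"dy": 0,"dz": 0,"wx": 0,"wy": 0,"wz": -1,"hand": 1},{"dx": 0,"dy": 0,"dz": 0,"wx": 0,"wy": 0,"wz": -1,"hand": 1},{"dx": 0,"dy": 0,"dz": 0,"wx": 0,"wy": 0,"wz": -1,"hand": 1},{"dx": 0,"dy": 0,"dz": 0,"wx": 0,"wy": 0,"wz": -1,"hand": 1},{"dx": 0,"dy": 0,"dz": 0,"wx": 0,"wy": 0,"wz": -1,"hand": 1},{"dx": 0,"dy": 0,"dz": 0,"wx": 0,"wy": 0,"wz": -1,"hand": 1}])

```text
time: 1.7
ee_pos: [0.1938, -0.6204, 0.3255]
eef_rot: [-2.642, -1.701, 0.0]
force: [-0.5, 0.0, -0.8]
grip_width: 0.995
```

Emit:
servo_tool(targets=[{"dx": 0,"dy": 0,"dz": 0,"wx": 0,"wy": 0,"wz": -1,"hand": 1},{"dx": 0,"dy": 0,"dz": 0,"wx": 0,"wy": 0,"wz": -1,"hand": 1},{"dx": 0,"dy": 0,"dz": 0,"wx": 0,"wy": 0,"wz": -0.45,"hand": 1},{"dx": 0.957,"dy": 0.395,"dz": 0,"wx": 0,"wy": 0,"wz": 0,"hand": 1},{"dx": 0.957,"dy": 0.395,"dz": 0,"wx": 0,"wy": 0,"wz": 0,"hand": 1},{"dx": 0.957,"dy": 0.395,"dz": 0,"wx": 0,"wy": 0,"wz": 0,"hand": 1},{"dx": 0.957,"dy": 0.395,"dz": 0,"wx": 0,"wy": 0,"wz": 0,"hand": 1},{"dx": 0.957,"dy": 0.395,"dz": 0,"wx": 0,"wy": 0,"wz": 0,"hand": 1},{"dx": 0.957,"dy": 0.395,"dz": 0,"wx": 0,"wy": 0,"wz": 0,"hand": 1},{"dx": 0.957,"dy": 0.395,"dz": 0,"wx": 0,"wy": 0,"wz": 0,"hand": 1},{"dx": 0.957,"dy": 0.395,"dz": 0,"wx": 0,"wy": 0,"wz": 0,"hand": 1},{"dx": 0.957,"dy": 0.395,"dz": 0,"wx": 0,"wy": 0,"wz": 0,"hand": 1}])

```text
time: 2.7
ee_pos: [0.3638, -0.3968, 0.3257]
eef_rot: [2.49, 1.915, -0.0]
force: [0.8, -0.7, 0.0]
grip_width: 0.998
```

Emit:
servo_tool(targets=[{"dx": 0.957,"dy": 0.395,"dz": 0,"wx": 0,"wy": 0,"wz": 0,"hand": 1},{"dx": 0.957,"dy": 0.395,"dz": 0,"wx": 0,"wy": 0,"wz": 0,"hand": 1},{"dx": 0.957,"dy": 0.395,"dz": 0,"wx": 0,"wy": 0,"wz": 0,"hand": 1},{"dx": 0.957,"dy": 0.395,"dz": 0,"wx": 0,"wy": 0,"wz": 0,"hand": 1},{"dx": 0.957,"dy": 0.395,"dz": 0,"wx": 0,"wy": 0,"wz": 0,"hand": 1},{"dx": 0.957,"dy": 0.395,"dz": 0,"wx": 0,"wy": 0,"wz": 0,"hand": 1},{"dx": 0.957,"dy": 0.395,"dz": 0,"wx": 0,"wy": 0,"wz": 0,"hand": 1},{"dx": 0.957,"dy": 0.395,"dz": 0,"wx": 0,"wy": 0,"wz": 0,"hand": 1},{"dx": 0.957,"dy": 0.395,"dz": 0,"wx": 0,"wy": 0,"wz": 0,"hand": 1},{"dx": 0.957,"dy": 0.395,"dz": 0,"wx": 0,"wy": 0,"wz": 0,"hand": 1}])

```text
time: 3.53
ee_pos: [0.552, -0.1497, 0.3257]
eef_rot: [2.49, 1.915, 0.0]
force: [0.3, -0.0, 0.4]
grip_width: 0.999
```

Emit:
servo_tool(targets=[{"dx": 0.99,"dy": -0.326,"dz": 0,"wx": 0,"wy": 0,"wz": 0,"hand": 1},{"dx": 0.99,"dy": -0.326,"dz": 0,"wx": 0,"wy": 0,"wz": 0,"hand": 1},{"dx": 0.99,"dy": -0.326,"dz": 0,"wx": 0,"wy": 0,"wz": 0,"hand": 1},{"dx": 0.99,"dy": -0.326,"dz": 0,"wx": 0,"wy": 0,"wz": 0,"hand": 1},{"dx": 0.99,"dy": -0.326,"dz": 0,"wx": 0,"wy": 0,"wz": 0,"hand": 1},{"dx": 0.99,"dy": -0.326,"dz": 0,"wx": 0,"wy": 0,"wz": 0,"hand": 1},{"dx": 0.99,"dy": -0.326,"dz": 0,"wx": 0,"wy": 0,"wz": 0,"hand": 1},{"dx": 0.99,"dy": -0.326,"dz": 0,"wx": 0,"wy": 0,"wz": 0,"hand": 1},{"dx": 0.99,"dy": -0.326,"dz": 0,"wx": 0,"wy": 0,"wz": 0,"hand": 1},{"dx": 0.99,"dy": -0.326,"dz": 0,"wx": 0,"wy": 0,"wz": 0,"hand": 1},{"dx": 0.99,"dy": -0.326,"dz": 0,"wx": 0,"wy": 0,"wz": 0,"hand": 1},{"dx": 0,"dy": 0,"dz": 0,"wx": 0,"wy": 0,"wz": 0,"hand": 1}])

```text
time: 4.53
ee_pos: [0.5291, 0.2006, 0.3259]
eef_rot: [-2.477, -1.925, -0.005]
force: [-0.2, 0.9, -0.1]
grip_width: 1.0
```

Emit:
servo_tool(targets=[{"dx": 0.9,"dy": -0.29,"dz": 0,"wx": 0,"wy": 0,"wz": 0,"hand": 1},{"dx": 0.9,"dy": -0.29,"dz": 0,"wx": 0,"wy": 0,"wz": 0,"hand": 1},{"dx": 0.88,"dy": -0.3,"dz": 0,"wx": 0,"wy": 0,"wz": 0,"hand": 1},{"dx": 0,"dy": 0,"dz": 0.9,"wx": 0,"wy": 0,"wz": 0,"hand": 0.6},{"dx": 0,"dy": 0,"dz": 0.9,"wx": 0,"wy": 0,"wz": 0,"hand": 0.6},{"dx": 0,"dy": 0,"dz": 0.9,"wx": 0,"wy": 0,"wz": 0,"hand": 0.6},{"dx": 0,"dy": 0,"dz": 0.9,"wx": 0,"wy": 0,"wz": 0,"hand": 0.6},{"dx": 0,"dy": 0,"dz": 0.9,"wx": 0,"wy": 0,"wz": 0,"hand": 0.6},{"dx": 0,"dy": 0,"dz": 0,"wx": 0,"wy": 0,"wz": 0,"hand": 0.6}])

```text
time: 5.28
ee_pos: [0.5234, 0.2741, 0.1857]
eef_rot: [-2.49, -1.915, 0.015]
force: [-0.6, -1.1, -0.9]
grip_width: 0.623
```

Run:
```python
from h import *
s=snapshot("side");cv2.imwrite("pics/k1.png",cv2.resize(s["frame"][110:270,170:350],None,fx=4,fy=4))
```

```text
(no output)
```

View pics/k1.png

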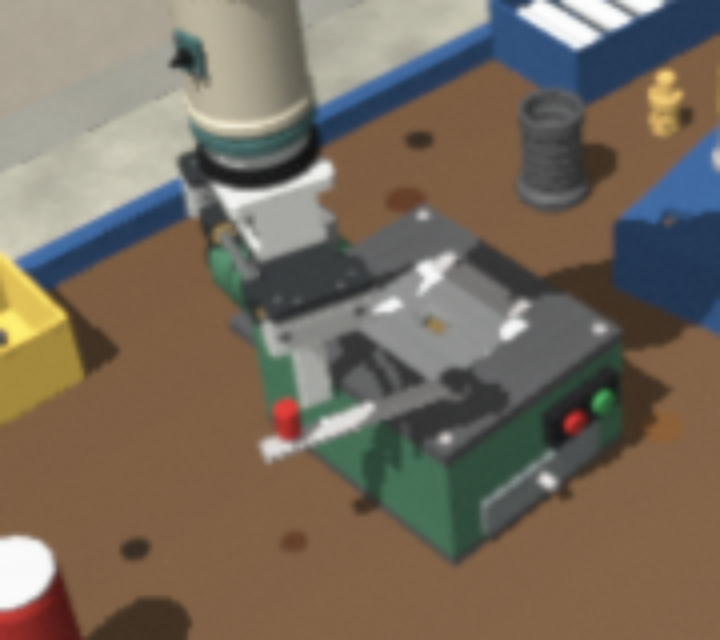

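Side view: the fingers straddle the bar just short of the knob, which is at (287,420) in the crop. The TCP reads y = 0.274, 11 mm short, so I'll move outward, go down and close.

Emit:
servo_tool(targets=[{"dx": 0.38,"dy": -0.06,"dz": 0,"wx": 0,"wy": 0,"wz": 0,"hand": 0.6},{"dx": 0,"dy": 0,"dz": 0.8,"wx": 0,"wy": 0,"wz": 0,"hand": 0.6},{"dx": 0,"dy": 0,"dz": 0.82,"wx": 0,"wy": 0,"wz": 0,"hand": 0.6},{"dx": 0,"dy": 0,"dz": 0,"wx": 0,"wy": 0,"wz": 0,"hand": 0.6}])

```text
time: 5.67
ee_pos: [0.5264, 0.2885, 0.1404]
eef_rot: [-2.489, -1.916, 0.005]
force: [-0.6, -0.2, 0.4]
grip_width: 0.6
```

Emit:
servo_tool(newtons=30, targets=[{"dx": 0,"dy": 0,"dz": 0,"wx": 0,"wy": 0,"wz": 0,"hand": 0.25},{"dx": 0,"dy": 0,"dz": 0,"wx": 0,"wy": 0,"wz": 0,"hand": 0.15},{"dx": 0,"dy": 0,"dz": 0,"wx": 0,"wy": 0,"wz": 0,"hand": 0.1},{"dx": 0,"dy": 0,"dz": 0,"wx": 0,"wy": 0,"wz": 0,"hand": 0},{"dx": 0,"dy": 0,"dz": 0,"wx": 0,"wy": 0,"wz": 0,"hand": 0}])

```text
time: 6.08
ee_pos: [0.528, 0.2888, 0.1431]
eef_rot: [2.49, 1.915, 0.003]
force: [-0.1, 0.6, 0.8]
grip_width: 0.283
```

Emit:
servo_tool(targets=[{"dx": -0.1,"dy": 0,"dz": 0.15,"wx": 0,"wy": 0,"wz": 0,"hand": 0},{"dx": 0,"dy": 0,"dz": 0,"wx": 0,"wy": 0,"wz": 0,"hand": 0},{"dx": 0,"dy": 0,"dz": 0,"wx": 0,"wy": 0,"wz": 0,"hand": 0},{"dx": 0,"dy": 0,"dz": 0,"wx": 0,"wy": 0,"wz": 0,"hand": 0}])

```text
time: 6.42
ee_pos: [0.5268, 0.2856, 0.1376]
eef_rot: [2.49, 1.916, 0.001]
force: [0.2, -0.1, 1.3]
grip_width: 0.182
```

Grip width is 0.182 (about 17 mm), so the knob is held at (0.527,0.286). I'll swing it about the hinge.

Emit:
servo_tool(targets=[{"dx": -0.018,"dy": 0.286,"dz": 0,"wx": 0,"wy": 0,"wz": 1,"hand": 0},{"dx": -0.018,"dy": 0.286,"dz": 0,"wx": 0,"wy": 0,"wz": 1,"hand": 0},{"dx": -0.018,"dy": 0.286,"dz": 0,"wx": 0,"wy": 0,"wz": 1,"hand": 0},{"dx": -0.018,"dy": 0.286,"dz": 0,"wx": 0,"wy": 0,"wz": 1,"hand": 0},{"dx": -0.018,"dy": 0.286,"dz": 0,"wx": 0,"wy": 0,"wz": 1,"hand": 0},{"dx": -0.018,"dy": 0.286,"dz": 0,"wx": 0,"wy": 0,"wz": 1,"hand": 0},{"dx": -0.018,"dy": 0.286,"dz": 0,"wx": 0,"wy": 0,"wz": 1,"hand": 0},{"dx": -0.018,"dy": 0.286,"dz": 0,"wx": 0,"wy": 0,"wz": 1,"hand": 0}])

```text
time: 7.08
ee_pos: [0.5846, 0.2494, 0.1376]
eef_rot: [-2.923, -1.151, -0.002]
force: [0.2, 0.3, 1.9]
grip_width: 0.181
```

Emit:
servo_tool(targets=[{"dx": 0,"dy": 0,"dz": 0,"wx": 0,"wy": 0,"wz": 0,"hand": 0},{"dx": 0,"dy": 0,"dz": 0,"wx": 0,"wy": 0,"wz": 0,"hand": 0}])

```text
time: 7.25
ee_pos: [0.5847, 0.2493, 0.1376]
eef_rot: [-2.921, -1.157, -0.003]
force: [2.1, 1.8, 0.9]
grip_width: 0.182
```

Emit:
servo_tool(targets=[{"dx": -0.016,"dy": 0.286,"dz": 0,"wx": 0,"wy": 0,"wz": 1,"hand": 0},{"dx": -0.016,"dy": 0.286,"dz": 0,"wx": 0,"wy": 0,"wz": 1,"hand": 0},{"dx": -0.016,"dy": 0.286,"dz": 0,"wx": 0,"wy": 0,"wz": 1,"hand": 0},{"dx": -0.016,"dy": 0.286,"dz": 0,"wx": 0,"wy": 0,"wz": 1,"hand": 0},{"dx": -0.016,"dy": 0.286,"dz": 0,"wx": 0,"wy": 0,"wz": 1,"hand": 0},{"dx": -0.016,"dy": 0.286,"dz": 0,"wx": 0,"wy": 0,"wz": 1,"hand": 0},{"dx": -0.016,"dy": 0.286,"dz": 0,"wx": 0,"wy": 0,"wz": 1,"hand": 0},{"dx": -0.016,"dy": 0.286,"dz": 0,"wx": 0,"wy": 0,"wz": 1,"hand": 0},{"dx": 0,"dy": 0,"dz": 0,"wx": 0,"wy": 0,"wz": 0,"hand": 0}])

```text
time: 8.0
ee_pos: [0.6148, 0.1865, 0.1376]
eef_rot: [3.126, 0.302, 0.003]
force: [4.3, -0.8, -0.7]
grip_width: 0.183
```

Emit:
servo_tool(targets=[{"dx": -0.01,"dy": 0.2,"dz": 0,"wx": 0,"wy": 0,"wz": 1,"hand": 0},{"dx": 0,"dy": 0.1,"dz": 0,"wx": 0,"wy": 0,"wz": 0,"hand": 0},{"dx": 0,"dy": 0.1,"dz": 0,"wx": 0,"wy": 0,"wz": 0,"hand": 0},{"dx": 0,"dy": 0,"dz": 0,"wx": 0,"wy": 0,"wz": 0,"hand": 0}])

```text
time: 8.33
ee_pos: [0.6156, 0.1807, 0.1378]
eef_rot: [-3.129, -0.206, -0.004]
force: [4.4, 5.3, -2.1]
grip_width: 0.188
```

Emit:
servo_tool(targets=[{"dx": 0,"dy": 0.1,"dz": 0,"wx": 0,"wy": 0,"wz": 0,"hand": 0},{"dx": 0,"dy": 0.1,"dz": 0,"wx": 0,"wy": 0,"wz": 0,"hand": 0},{"dx": 0,"dy": 0,"dz": 0,"wx": 0,"wy": 0,"wz": 0,"hand": 0},{"dx": 0,"dy": 0,"dz": 0,"wx": 0,"wy": 0,"wz": 0,"hand": 0}])

```text
time: 8.67
ee_pos: [0.6161, 0.1732, 0.1376]
eef_rot: [-3.132, -0.202, -0.002]
force: [3.7, 5.2, -1.1]
grip_width: 0.185
```

Emit:
servo_tool(targets=[{"dx": 0,"dy": 0.1,"dz": 0,"wx": 0,"wy": 0,"wz": 0,"hand": 0},{"dx": 0,"dy": 0,"dz": 0,"wx": 0,"wy": 0,"wz": 0,"hand": 0},{"dx": 0,"dy": 0,"dz": 0,"wx": 0,"wy": 0,"wz": 0,"hand": 0}])

```text
time: 8.92
ee_pos: [0.6161, 0.1731, 0.1377]
eef_rot: [-3.128, -0.204, -0.002]
force: [2.6, 8.9, -1.3]
grip_width: 0.181
```

Force rose with no further motion, so it's at the stop, with y matching the shut position. Releasing, lifting with a turn, and crossing to the shaft.

Emit:
servo_tool(targets=[{"dx": 0,"dy": 0,"dz": 0,"wx": 0,"wy": 0,"wz": 0,"hand": 0.5},{"dx": 0,"dy": 0,"dz": 0,"wx": 0,"wy": 0,"wz": 0,"hand": 0.5},{"dx": 0,"dy": 0,"dz": 0,"wx": 0,"wy": 0,"wz": 0,"hand": 0.5},{"dx": 0,"dy": 0,"dz": -0.9,"wx": 0,"wy": 0,"wz": 0,"hand": 0.5},{"dx": 0,"dy": 0,"dz": -1,"wx": 0,"wy": 0,"wz": 1,"hand": 0.5},{"dx": 0,"dy": 0,"dz": -1,"wx": 0,"wy": 0,"wz": 1,"hand": 0.5},{"dx": 0,"dy": 0,"dz": -1,"wx": 0,"wy": 0,"wz": 1,"hand": 0.5},{"dx": 0,"dy": 0,"dz": 0,"wx": 0,"wy": 0,"wz": 1,"hand": 0.5},{"dx": 0,"dy": 0,"dz": 0,"wx": 0,"wy": 0,"wz": 1,"hand": 0.5},{"dx": 0,"dy": 0,"dz": 0,"wx": 0,"wy": 0,"wz": 1,"hand": 0.5},{"dx": 0,"dy": 0,"dz": 0,"wx": 0,"wy": 0,"wz": 0.9,"hand": 0.5}])

```text
time: 9.83
ee_pos: [0.6151, 0.1661, 0.2541]
eef_rot: [3.089, -0.562, -0.003]
force: [-0.2, 0.4, 0.2]
grip_width: 0.5
```

Emit:
servo_tool(targets=[{"dx": -0.06,"dy": 0.97,"dz": 0,"wx": 0,"wy": 0,"wz": 0,"hand": 0.5},{"dx": -0.06,"dy": 0.97,"dz": 0,"wx": 0,"wy": 0,"wz": 0,"hand": 0.5},{"dx": -0.06,"dy": 0.97,"dz": 0,"wx": 0,"wy": 0,"wz": 0,"hand": 0.5},{"dx": -0.06,"dy": 0.97,"dz": 0,"wx": 0,"wy": 0,"wz": 0,"hand": 0.5},{"dx": -0.06,"dy": 0.97,"dz": 0,"wx": 0,"wy": 0,"wz": 0,"hand": 0.5},{"dx": -0.06,"dy": 0.97,"dz": 0,"wx": 0,"wy": 0,"wz": 0,"hand": 0.5},{"dx": -0.06,"dy": 0.97,"dz": 0,"wx": 0,"wy": 0,"wz": 0,"hand": 0.5},{"dx": -0.06,"dy": 0.97,"dz": 0,"wx": 0,"wy": 0,"wz": 0,"hand": 0.5},{"dx": -0.06,"dy": 0.97,"dz": 0,"wx": 0,"wy": 0,"wz": 0,"hand": 0.5},{"dx": -0.06,"dy": 0.97,"dz": 0,"wx": 0,"wy": 0,"wz": 0,"hand": 0.5},{"dx": -0.06,"dy": 0.97,"dz": 0,"wx": 0,"wy": 0,"wz": 0,"hand": 0.5},{"dx": 0,"dy": 0,"dz": 0,"wx": 0,"wy": 0,"wz": 0,"hand": 0.5}])

```text
time: 10.83
ee_pos: [0.4814, -0.1325, 0.2542]
eef_rot: [3.085, -0.57, -0.006]
force: [0.2, 0.1, -0.5]
grip_width: 0.503
```

Run:
```python
from h import *
print(sensors.sense()["ee_pos"],sensors.sense()["joint_pos"])
out=[]
for n in("top","side"):
    s=snapshot(n);P=pts(s);f=s["frame"].astype(int);b,g,r=f[...,0],f[...,1],f[...,2]
    m=(r>130)&(r>g*1.8)&(r>b*1.8)&(P[...,2]>.135)&(P[...,2]<.175)&(P[...,0]>.45)&(P[...,0]<.68)&(P[...,1]>.05)&(P[...,1]<.35)
    if m.any(): print(n,"knob",m.sum(),np.nanmean(P[m],0).round(4))
    x0,y0,w,h=(225,120,190,120) if n=="top" else (215,110,190,120)
    out.append(cv2.resize(s["frame"][y0:y0+h,x0:x0+w],None,fx=2.5*1.6,fy=2.5,interpolation=cv2.INTER_CUBIC) if 0 else cv2.resize(s["frame"][y0:y0+h,x0:x0+w],None,fx=2.5,fy=2.5,interpolation=cv2.INTER_CUBIC))
cv2.imwrite("pics/k2.png",np.vstack(out))
```

```text
[ 0.48140174 -0.13248912  0.25420093] [ 0.12889882  0.35741114  0.10971931  1.86395021 -0.042466    0.92614292
 -1.67872924]
top knob 19 [0.617  0.1746 0.1585]
side knob 34 [0.6127 0.1774 0.1543]
```

View pics/k2.png

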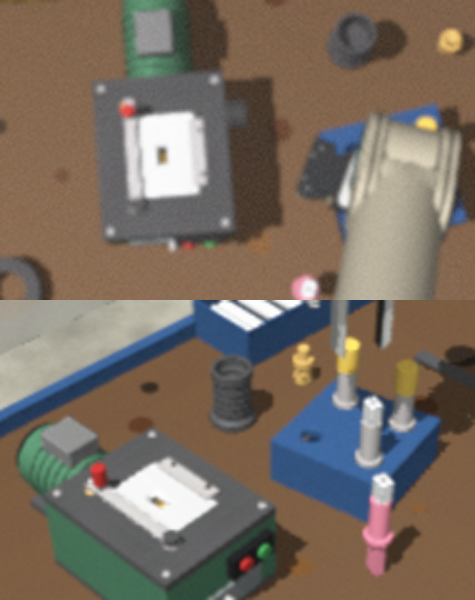

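Both views show the keeper lying along the insert edge, parallel to the table, with the knob at (0.617,0.175), which is the shut position. The fingers are above the stand. Now down over the flats, with the tips staying above the shoulder (z about 0.139), and one slot measurement from this clear view.

Emit:
servo_tool(targets=[{"dx": 0,"dy": 0.66,"dz": 0,"wx": 0,"wy": 0,"wz": 0,"hand": 0.5},{"dx": 0,"dy": 0,"dz": 0.77,"wx": 0,"wy": 0,"wz": 0,"hand": 0.5},{"dx": 0,"dy": 0,"dz": 0.77,"wx": 0,"wy": 0,"wz": 0,"hand": 0.5},{"dx": 0,"dy": 0,"dz": 0,"wx": 0,"wy": 0,"wz": 0,"hand": 0.5},{"dx": 0,"dy": 0,"dz": 0,"wx": 0,"wy": 0,"wz": 0,"hand": 0.5}])

```text
time: 11.35
ee_pos: [0.4783, -0.1429, 0.2075]
eef_rot: [-3.092, 0.554, 0.005]
force: [1.1, -0.0, -0.8]
grip_width: 0.502
```

```bash
cat > slot.py <<'E'
from h import *
# slot = pocket of non-white inside the insert; ray-cast its dark weight onto z=.12
for n in("top","side"):
    S=[snapshot(n) for _ in range(4)];s=S[0];gr=np.mean([t["frame"].mean(2) for t in S],0)
    V=[];W=[]
    for v in range(150,230):
        for u in range(240,330):
            p=ray(s,u,v,.12)[:2];d=p-[.5605,.133]
            if np.hypot(*d)<.024:V.append(p);W.append(gr[v,u])
    V=np.array(V);W=np.array(W);base=np.percentile(W,70);w=np.clip(base-15-W,0,60)
    c=(w[:,None]*V).sum(0)/w.sum();C=np.cov(V.T,aweights=w);e,E=np.linalg.eigh(C)
    print(n,"slot",c.round(4),"sd",np.sqrt(e).round(4),"yaw",np.degrees(np.arctan(E[1,1]/E[0,1])).round(1),"n",(w>0).sum(),base)
s=sensors.sense();print(s["ee_pos"],s["time"])
E
python3 slot.py
python3 - <<'E'
from h import *
s=snapshot("side");cv2.imwrite("pics/g1.png",cv2.resize(s["frame"][100:200,310:430],None,fx=5,fy=5,interpolation=cv2.INTER_CUBIC))
E
```

```text
top slot [0.5611 0.1322] sd [0.0044 0.0071] yaw 0.7 n 48 250.0
side slot [0.5586 0.1343] sd [0.0035 0.0063] yaw 8.9 n 31 247.08333333333334
[ 0.47935081 -0.1442729   0.20881137] 11.75
```

View pics/g1.png

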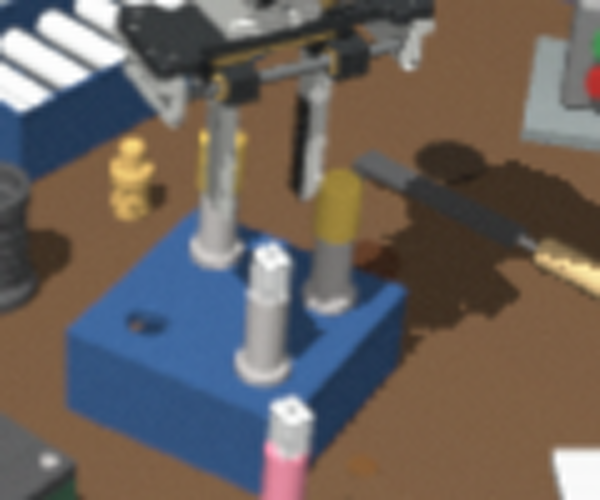

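The fingers are above the shaft, about 8 mm short in tool y. I'll correct that, then descend and close.

Emit:
servo_tool(targets=[{"dx": -0.08,"dy": 0.27,"dz": 0,"wx": 0,"wy": 0,"wz": 0,"hand": 0.5},{"dx": 0,"dy": 0,"dz": 0,"wx": 0,"wy": 0,"wz": 0,"hand": 0.5},{"dx": 0,"dy": 0,"dz": 0.78,"wx": 0,"wy": 0,"wz": 0,"hand": 0.5},{"dx": 0,"dy": 0,"dz": 0.78,"wx": 0,"wy": 0,"wz": 0,"hand": 0.5},{"dx": 0,"dy": 0,"dz": 0.76,"wx": 0,"wy": 0,"wz": 0,"hand": 0.5},{"dx": 0,"dy": 0,"dz": 0,"wx": 0,"wy": 0,"wz": 0,"hand": 0.5},{"dx": 0,"dy": 0,"dz": 0,"wx": 0,"wy": 0,"wz": 0,"hand": 0.5}])

```text
time: 12.38
ee_pos: [0.473, -0.1512, 0.1381]
eef_rot: [-3.091, 0.559, 0.004]
force: [0.1, 0.7, 0.9]
grip_width: 0.502
```

Emit:
servo_tool(newtons=12, targets=[{"dx": 0,"dy": 0,"dz": 0,"wx": 0,"wy": 0,"wz": 0,"hand": 0.3},{"dx": 0,"dy": 0,"dz": 0,"wx": 0,"wy": 0,"wz": 0,"hand": 0},{"dx": 0,"dy": 0,"dz": 0,"wx": 0,"wy": 0,"wz": 0,"hand": 0},{"dx": 0,"dy": 0,"dz": 0,"wx": 0,"wy": 0,"wz": 0,"hand": 0},{"dx": 0,"dy": 0,"dz": 0,"wx": 0,"wy": 0,"wz": 0,"hand": 0},{"dx": 0,"dy": 0,"dz": 0,"wx": 0,"wy": 0,"wz": 0,"hand": 0}])

```text
time: 12.88
ee_pos: [0.4741, -0.1515, 0.1391]
eef_rot: [3.091, -0.558, 0.001]
force: [-1.5, -1.3, 3.5]
grip_width: 0.168
```

Emit:
servo_tool(newtons=45, targets=[{"dx": 0,"dy": 0,"dz": 0,"wx": 0,"wy": 0,"wz": 0,"hand": 0},{"dx": 0,"dy": 0,"dz": 0,"wx": 0,"wy": 0,"wz": 0,"hand": 0},{"dx": 0,"dy": 0,"dz": 0,"wx": 0,"wy": 0,"wz": 0,"hand": 0}])

```text
time: 13.13
ee_pos: [0.4741, -0.1515, 0.1391]
eef_rot: [3.091, -0.558, 0.001]
force: [-1.7, -0.6, 5.8]
grip_width: 0.163
```

Grip width is 0.163 (about 15.5 mm), so the shaft is held on its flats. Lift, turn and cross.

Emit:
servo_tool(targets=[{"dx": 0,"dy": 0,"dz": -0.5,"wx": 0,"wy": 0,"wz": 0,"hand": 0},{"dx": 0,"dy": 0,"dz": -0.9,"wx": 0,"wy": 0,"wz": 0,"hand": 0},{"dx": 0,"dy": 0,"dz": -0.9,"wx": 0,"wy": 0,"wz": 0,"hand": 0},{"dx": 0,"dy": 0,"dz": -0.9,"wx": 0,"wy": 0,"wz": 0,"hand": 0},{"dx": 0,"dy": 0,"dz": -0.9,"wx": 0,"wy": 0,"wz": -0.9,"hand": 0},{"dx": 0,"dy": 0,"dz": -0.9,"wx": 0,"wy": 0,"wz": -0.9,"hand": 0},{"dx": 0,"dy": 0,"dz": -0.7,"wx": 0,"wy": 0,"wz": -0.9,"hand": 0},{"dx": 0,"dy": 0,"dz": 0,"wx": 0,"wy": 0,"wz": -0.9,"hand": 0},{"dx": 0,"dy": 0,"dz": 0,"wx": 0,"wy": 0,"wz": -0.9,"hand": 0},{"dx": 0,"dy": 0,"dz": 0,"wx": 0,"wy": 0,"wz": -0.9,"hand": 0},{"dx": 0,"dy": 0,"dz": 0,"wx": 0,"wy": 0,"wz": -0.55,"hand": 0},{"dx": 0,"dy": 0,"dz": 0,"wx": 0,"wy": 0,"wz": 0,"hand": 0}])

```text
time: 14.13
ee_pos: [0.4729, -0.1504, 0.3084]
eef_rot: [-3.139, -0.094, 0.004]
force: [0.0, 0.7, -5.2]
grip_width: 0.166
```

Emit:
servo_tool(targets=[{"dx": 0.34,"dy": -0.93,"dz": 0,"wx": 0,"wy": 0,"wz": 0,"hand": 0},{"dx": 0.34,"dy": -0.93,"dz": 0,"wx": 0,"wy": 0,"wz": 0,"hand": 0},{"dx": 0.34,"dy": -0.93,"dz": 0,"wx": 0,"wy": 0,"wz": 0,"hand": 0},{"dx": 0.34,"dy": -0.93,"dz": 0,"wx": 0,"wy": 0,"wz": 0,"hand": 0},{"dx": 0.34,"dy": -0.93,"dz": 0,"wx": 0,"wy": 0,"wz": 0,"hand": 0},{"dx": 0.34,"dy": -0.93,"dz": 0,"wx": 0,"wy": 0,"wz": 0,"hand": 0},{"dx": 0.34,"dy": -0.93,"dz": 0,"wx": 0,"wy": 0,"wz": 0,"hand": 0},{"dx": 0.34,"dy": -0.93,"dz": 0,"wx": 0,"wy": 0,"wz": 0,"hand": 0},{"dx": 0.34,"dy": -0.93,"dz": 0,"wx": 0,"wy": 0,"wz": 0,"hand": 0},{"dx": 0,"dy": 0,"dz": 0,"wx": 0,"wy": 0,"wz": 0,"hand": 0},{"dx": 0,"dy": 0,"dz": 0,"wx": 0,"wy": 0,"wz": 0,"hand": 0},{"dx": 0,"dy": 0,"dz": 0,"wx": 0,"wy": 0,"wz": 0,"hand": 0}])

```text
time: 15.13
ee_pos: [0.5501, 0.1043, 0.3085]
eef_rot: [3.139, 0.091, -0.004]
force: [0.8, 0.2, -4.7]
grip_width: 0.168
```

Emit:
servo_tool(targets=[{"dx": 0.19,"dy": -0.47,"dz": 0,"wx": 0,"wy": 0,"wz": 0,"hand": 0},{"dx": 0.19,"dy": -0.47,"dz": 0,"wx": 0,"wy": 0,"wz": 0,"hand": 0},{"dx": 0,"dy": 0,"dz": 0.7,"wx": 0,"wy": 0,"wz": 0,"hand": 0},{"dx": 0,"dy": 0,"dz": 0.7,"wx": 0,"wy": 0,"wz": 0,"hand": 0},{"dx": 0,"dy": 0,"dz": 0,"wx": 0,"wy": 0,"wz": 0,"hand": 0},{"dx": 0,"dy": 0,"dz": 0,"wx": 0,"wy": 0,"wz": 0,"hand": 0},{"dx": 0,"dy": 0,"dz": 0,"wx": 0,"wy": 0,"wz": 0,"hand": 0}])

```text
time: 15.72
ee_pos: [0.5615, 0.1341, 0.2686]
eef_rot: [-3.14, -0.091, -0.002]
force: [0.4, 0.1, -3.9]
grip_width: 0.164
```

Run:
```python
from h import *
q=sensors.sense();print(q["ee_pos"],q["eef_rot"])
s=snapshot("side");cv2.imwrite("pics/i1.png",cv2.resize(s["frame"][110:240,210:340],None,fx=4.6,fy=4.6,interpolation=cv2.INTER_CUBIC))
P=pts(s);np.savez("side_i1.npz",**s)
for z0,z1 in((.145,.17),(.17,.188),(.20,.245)):
    m=(P[...,2]>z0)&(P[...,2]<z1)&(abs(P[...,0]-.56)<.04)&(abs(P[...,1]-.133)<.03)&(P[...,1]<.16)
    Q=P[m];print(z0,m.sum(),np.median(Q,0).round(4),Q.min(0).round(4),Q.max(0).round(4))
```

```text
[0.56145526 0.13414063 0.26855197] [-3.13968774e+00 -9.10222210e-02 -2.47906552e-03]
0.145 51 [0.5569 0.1411 0.1584] [0.5504 0.1292 0.1452] [0.5772 0.1456 0.1695]
0.17 32 [0.5562 0.1401 0.1781] [0.5515 0.1288 0.1705] [0.5741 0.1437 0.1871]
0.2 136 [0.5548 0.1438 0.2174] [0.5451 0.1206 0.2006] [0.5763 0.1543 0.2449]
```

View pics/i1.png

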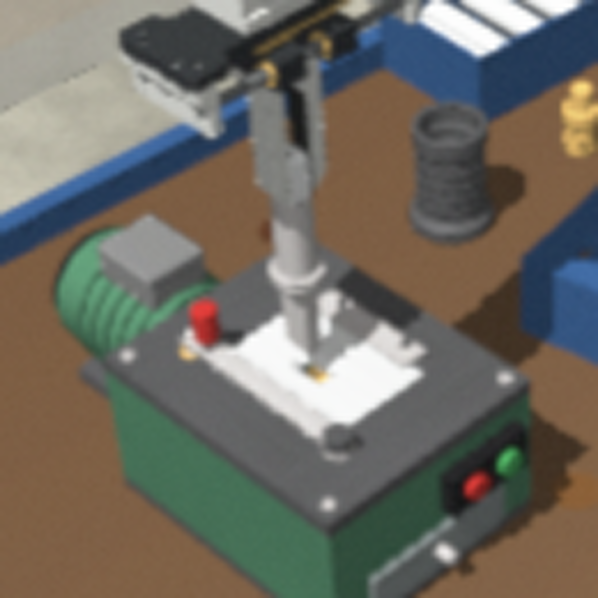

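The side view shows the keeper shut, with the tang just above the slot (plunger visible at (318,373)). Tang faces measured by depth put the axis at about (0.561,0.134), within 2 mm of the slot. I'll lower it in small steps and watch the force.

Emit:
servo_tool(targets=[{"dx": -0.04,"dy": 0.03,"dz": 0.2,"wx": 0,"wy": 0,"wz": 0,"hand": 0},{"dx": 0,"dy": 0,"dz": 0.2,"wx": 0,"wy": 0,"wz": 0,"hand": 0},{"dx": 0,"dy": 0,"dz": 0.2,"wx": 0,"wy": 0,"wz": 0,"hand": 0},{"dx": 0,"dy": 0,"dz": 0.1,"wx": 0,"wy": 0,"wz": 0,"hand": 0},{"dx": 0,"dy": 0,"dz": 0,"wx": 0,"wy": 0,"wz": 0,"hand": 0},{"dx": 0,"dy": 0,"dz": 0,"wx": 0,"wy": 0,"wz": 0,"hand": 0}])

```text
time: 16.27
ee_pos: [0.5593, 0.1327, 0.2464]
eef_rot: [3.14, 0.092, -0.001]
force: [-0.0, 0.4, -4.9]
grip_width: 0.163
```

Emit:
servo_tool(targets=[{"dx": 0,"dy": 0,"dz": 0.1,"wx": 0,"wy": 0,"wz": 0,"hand": 0},{"dx": 0,"dy": 0,"dz": 0.1,"wx": 0,"wy": 0,"wz": 0,"hand": 0},{"dx": 0,"dy": 0,"dz": 0,"wx": 0,"wy": 0,"wz": 0,"hand": 0},{"dx": 0,"dy": 0,"dz": 0,"wx": 0,"wy": 0,"wz": 0,"hand": 0}])

```text
time: 16.6
ee_pos: [0.5623, 0.133, 0.2455]
eef_rot: [-3.139, -0.091, -0.013]
force: [-3.2, -2.6, 19.6]
grip_width: 0.164
```

Contact at about 3 mm depth: 20 N, with sideways reaction toward -x,-y. Back up a little and read.

Emit:
servo_tool(targets=[{"dx": 0,"dy": 0,"dz": -0.2,"wx": 0,"wy": 0,"wz": 0,"hand": 0},{"dx": 0,"dy": 0,"dz": 0,"wx": 0,"wy": 0,"wz": 0,"hand": 0},{"dx": 0,"dy": 0,"dz": 0,"wx": 0,"wy": 0,"wz": 0,"hand": 0},{"dx": 0,"dy": 0,"dz": 0,"wx": 0,"wy": 0,"wz": 0,"hand": 0}])

```text
time: 16.93
ee_pos: [0.5592, 0.1328, 0.2459]
eef_rot: [3.14, 0.092, -0.001]
force: [0.6, -0.0, -3.2]
grip_width: 0.172
```

Run:
```python
from h import *
q=sensors.sense();print(q["ee_pos"],q["eef_rot"],q["force"],q["moment"])
s=snapshot("side");cv2.imwrite("pics/i2.png",cv2.resize(s["frame"][165:215,245:315],None,fx=9,fy=9,interpolation=cv2.INTER_CUBIC))
```

```text
[0.55919484 0.13278162 0.24590972] [ 3.14008864e+00  9.17801897e-02 -1.34150865e-03] [ 0.61124622 -0.02142805 -3.16711665] [-0.11452596 -0.06373861  0.00548287]
```

View pics/i2.png

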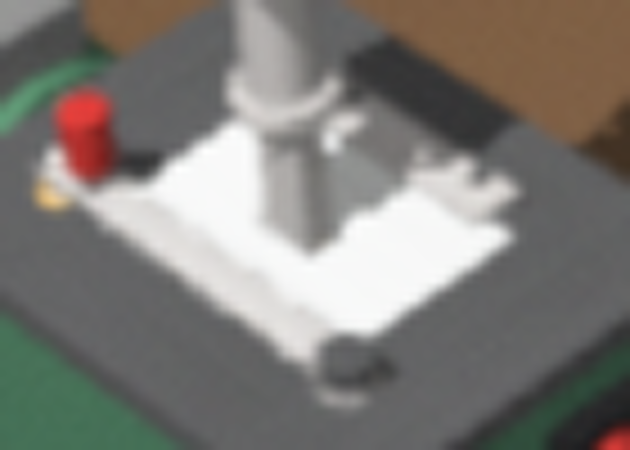

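Free again at 0.246. The slot is hidden by the tang, so I'll press lightly and read the moment to see on which side it touches.

Emit:
servo_tool(targets=[{"dx": 0,"dy": 0,"dz": 0.06,"wx": 0,"wy": 0,"wz": 0,"hand": 0},{"dx": 0,"dy": 0,"dz": 0.06,"wx": 0,"wy": 0,"wz": 0,"hand": 0},{"dx": 0,"dy": 0,"dz": 0,"wx": 0,"wy": 0,"wz": 0,"hand": 0},{"dx": 0,"dy": 0,"dz": 0,"wx": 0,"wy": 0,"wz": 0,"hand": 0}])

```text
time: 17.32
ee_pos: [0.5604, 0.1329, 0.2455]
eef_rot: [-3.14, -0.091, -0.004]
force: [-3.1, -1.7, 12.6]
grip_width: 0.17
```

Run:
```python
from h import *
q=sensors.sense();print(q["ee_pos"],q["eef_rot"],q["force"],q["moment"])
```

```text
[0.56037833 0.1328534  0.24546134] [-3.13989877 -0.09140629 -0.00445894] [-3.10270961 -1.69412046 12.56981802] [-0.5111463   1.01972653  0.01523353]
```

The reaction is consistent with contact on the +x,+y side of the foot (chamfer pushing -x,-y). Shift about 2 mm that way and press again.

Emit:
servo_tool(targets=[{"dx": 0,"dy": 0,"dz": -0.12,"wx": 0,"wy": 0,"wz": 0,"hand": 0},{"dx": -0.06,"dy": 0.04,"dz": 0,"wx": 0,"wy": 0,"wz": 0,"hand": 0},{"dx": 0,"dy": 0,"dz": 0.08,"wx": 0,"wy": 0,"wz": 0,"hand": 0},{"dx": 0,"dy": 0,"dz": 0.08,"wx": 0,"wy": 0,"wz": 0,"hand": 0},{"dx": 0,"dy": 0,"dz": 0,"wx": 0,"wy": 0,"wz": 0,"hand": 0},{"dx": 0,"dy": 0,"dz": 0,"wx": 0,"wy": 0,"wz": 0,"hand": 0}])

```text
time: 17.82
ee_pos: [0.5599, 0.1316, 0.2445]
eef_rot: [-3.139, -0.091, -0.009]
force: [0.2, -1.9, 14.3]
grip_width: 0.17
```

```bash
cat > q.py <<'E'
from h import *
q=sensors.sense();print(q["ee_pos"],q["eef_rot"],q["force"],q["moment"])
E
python3 q.py
```

```text
[0.55990168 0.1316383  0.2445401 ] [-3.13946188 -0.09053874 -0.00877429] [ 0.24063797 -1.87910001 14.25852856] [-0.43528258  0.43853592 -0.16476371]
```

x is neutral now, y still pushes -y. Shift another 1.5 mm in -y.

Emit:
servo_tool(targets=[{"dx": 0,"dy": 0,"dz": -0.1,"wx": 0,"wy": 0,"wz": 0,"hand": 0},{"dx": 0,"dy": 0.05,"dz": 0,"wx": 0,"wy": 0,"wz": 0,"hand": 0},{"dx": 0,"dy": 0,"dz": 0.08,"wx": 0,"wy": 0,"wz": 0,"hand": 0},{"dx": 0,"dy": 0,"dz": 0.08,"wx": 0,"wy": 0,"wz": 0,"hand": 0},{"dx": 0,"dy": 0,"dz": 0,"wx": 0,"wy": 0,"wz": 0,"hand": 0},{"dx": 0,"dy": 0,"dz": 0,"wx": 0,"wy": 0,"wz": 0,"hand": 0}])

```text
time: 18.32
ee_pos: [0.5612, 0.1311, 0.244]
eef_rot: [-3.138, -0.091, -0.014]
force: [0.0, -0.0, 20.7]
grip_width: 0.163
```

```bash
python3 q.py
```

```text
[0.56124233 0.13109645 0.24400549] [-3.13782676 -0.0914764  -0.01381851] [ 8.03752839e-03 -2.72059538e-02  2.07195826e+01] [-0.02590944  0.24592751 -0.04638528]
```

Lateral forces are now zero and the foot is about 5 mm in, so the step of the tang is on the chamfer. I'll back off slightly and check shaft tilt and position numerically.

Emit:
servo_tool(targets=[{"dx": 0,"dy": 0,"dz": -0.16,"wx": 0,"wy": 0,"wz": 0,"hand": 0},{"dx": 0,"dy": 0,"dz": 0,"wx": 0,"wy": 0,"wz": 0,"hand": 0},{"dx": 0,"dy": 0,"dz": 0,"wx": 0,"wy": 0,"wz": 0,"hand": 0}])

```text
time: 18.57
ee_pos: [0.5595, 0.1304, 0.2451]
eef_rot: [-3.139, -0.092, -0.006]
force: [4.1, 0.6, 1.9]
grip_width: 0.164
```

```bash
python3 q.py
cat > ax.py <<'E'
from h import *
from scipy.optimize import least_squares
T=sensors.sense()["ee_pos"]
for n in("side",):
    S=[snapshot(n) for _ in range(6)];s=S[0];s["z_map"]=np.median([t["z_map"] for t in S],0);P=pts(s)
    d=np.hypot(P[...,0]-T[0],P[...,1]-T[1])
    m=(d<.018)&(P[...,2]>.188)&(P[...,2]<T[2]-.008);Q=P[m]
    f=lambda p:np.hypot(Q[:,0]-p[0]-p[2]*(Q[:,2]-.215),Q[:,1]-p[1]-p[3]*(Q[:,2]-.215))-.013
    r=least_squares(f,[T[0],T[1],0,0],loss="soft_l1",f_scale=.001)
    J=np.linalg.inv(r.jac.T@r.jac)*2*r.cost/len(Q)
    print(n,len(Q),"axis at z=.215 rel TCP",(r.x[:2]-T[:2]).round(4),"tilt",r.x[2:].round(4),"sd",np.sqrt(np.diag(J)).round(4),"rms",np.sqrt(np.mean(r.fun**2)).round(4))
    # collar top/bottom heights
    m=(d<.021)&(d>.0145)&(P[...,2]>.15)&(P[...,2]<.2);print("collar z",np.percentile(P[m][:,2],[5,50,95]).round(4),m.sum())
E
python3 ax.py
```

```text
[0.55950202 0.13035588 0.24505015] [-3.13949364 -0.09175221 -0.00562012] [4.12464728 0.57196717 1.93050613] [ 0.1904798  -1.3756689   0.02431007]
side 123 axis at z=.215 rel TCP [0.0005 0.0015] tilt [ 0.0392 -0.005 ] sd [0.0001 0.0001 0.0074 0.0083] rms 0.0007
collar z [0.1768 0.1828 0.196 ] 54
```

The shaft has pivoted about 2° about the pad axis (tip toward -x). I'll lift clear, grip harder and re-measure the tilt.

Emit:
servo_tool(newtons=60, targets=[{"dx": 0,"dy": 0,"dz": -0.4,"wx": 0,"wy": 0,"wz": 0,"hand": 0},{"dx": 0,"dy": 0,"dz": -0.4,"wx": 0,"wy": 0,"wz": 0,"hand": 0},{"dx": 0,"dy": 0,"dz": 0,"wx": 0,"wy": 0,"wz": 0,"hand": 0},{"dx": 0,"dy": 0,"dz": 0,"wx": 0,"wy": 0,"wz": 0,"hand": 0}])

```text
time: 19.2
ee_pos: [0.5553, 0.1295, 0.2671]
eef_rot: [3.139, 0.092, -0.009]
force: [-0.4, -0.2, -4.6]
grip_width: 0.165
```

```bash
python3 q.py; python3 ax.py
python3 - <<'E'
from h import *
s=snapshot("side");np.savez("side_i3.npz",**s)
T=sensors.sense()["ee_pos"]
for f in("side_i1.npz","side_i3.npz"):
    s=dict(np.load(f));P=pts(s);t=T[2] if "3" in f else .2686; c=T if "3" in f else np.array([.5615,.1341])
    # tang +y broad face & -x face: split by image; use unit-frame coords
    a=np.radians(3.3);R=np.array([[np.cos(a),np.sin(a)],[-np.sin(a),np.cos(a)]])
    q=(P[...,:2]-c[:2])@R.T
    for z0 in np.arange(t-.123,t-.071,.01):
        m=(abs(q[...,0])<.02)&(abs(q[...,1])<.014)&(P[...,2]>z0)&(P[...,2]<z0+.01)
        Q=q[m]; fy=Q[Q[:,1]>.003]; fx=Q[(Q[:,0]<-.007)]
        print(f,round(z0-t,3),m.sum(),"facey",np.median(fy[:,1]).round(4),"minx",np.percentile(Q[:,0],3).round(4),"maxx",np.percentile(fy[:,0],97).round(4))
E
```

```text
[0.55526782 0.12954492 0.26711049] [ 3.1390532   0.0920366  -0.00906223] [-0.41351647 -0.16846166 -4.64848678] [0.02551392 0.01291218 0.00086898]
side 174 axis at z=.215 rel TCP [0.0004 0.0015] tilt [0.0601 0.0006] sd [0.0002 0.0002 0.0095 0.0098] rms 0.0014
collar z [0.1959 0.199  0.1994] 9
side_i1.npz -0.123 19 facey 0.0075 minx -0.0086 maxx 0.0154
side_i1.npz -0.113 20 facey 0.0077 minx -0.0101 maxx 0.0124
side_i1.npz -0.103 21 facey 0.0067 minx -0.0077 maxx 0.0127
side_i1.npz -0.093 18 facey 0.0065 minx -0.0085 maxx 0.0107
side_i1.npz -0.083 8 facey 0.0056 minx -0.0113 maxx -0.0046
side_i1.npz -0.073 18 facey 0.0096 minx -0.0156 maxx -0.0055
side_i3.npz -0.123 18 facey 0.0075 minx -0.0139 maxx 0.0117
side_i3.npz -0.113 17 facey 0.0073 minx -0.0144 maxx 0.0064
side_i3.npz -0.103 24 facey 0.0068 minx -0.0136 maxx 0.0088
side_i3.npz -0.093 23 facey 0.007 minx -0.0132 maxx 0.0094
side_i3.npz -0.083 9 facey 0.0072 minx -0.013 maxx -0.0051
side_i3.npz -0.073 21 facey 0.0081 minx -0.0183 maxx 0.0135
```

```bash
cat > cmp.py <<'E'
from h import *
import sys
from scipy.optimize import least_squares
def edges(f,T):
    """left/right silhouette midline of shaft (gray level vs. depth mask) in side view, at each row -> undistorted midline; rel. x by ray onto vertical plane"""
    s=dict(np.load(f)) if isinstance(f,str) else f
    P=pts(s);d=np.hypot(P[...,0]-T[0],P[...,1]-T[1])
    Q=P[(d<.019)&(P[...,2]>T[2]-.058)&(P[...,2]<T[2]-.008)]
    g=lambda p:np.hypot(Q[:,0]-p[0]-p[2]*(Q[:,2]-T[2]+.03),Q[:,1]-p[1]-p[3]*(Q[:,2]-T[2]+.03))-.013
    r=least_squares(g,[T[0],T[1],0,0],loss="soft_l1",f_scale=.001)
    # silhouette midline of the tang/body in pixel columns per row
    rows=[]
    for v in range(120,215):
        c=np.where((d[v]<.024)&(P[v,:,2]>.13)&(P[v,:,2]<T[2]-.008))[0]
        if len(c)>3: rows.append((v,c.mean(),len(c)))
    rows=np.array(rows);k=np.polyfit(rows[:,0],rows[:,1],1)
    return (r.x[:2]-T[:2]).round(4),r.x[2:].round(4),"px slope",k[0].round(4),len(rows)
E
python3 - <<'E'
from cmp import *
print(edges("side_i1.npz",np.array([.5615,.1341,.2686])))
print(edges("side_i3.npz",np.array([.5553,.1295,.2671])))
E
```

```text
(array([0.0028, 0.0015]), array([-0.005 ,  0.0056]), 'px slope', np.float64(0.0952), 32)
(array([0.0031, 0.0019]), array([0.0295, 0.0029]), 'px slope', np.float64(0.1076), 31)
```

Before contact the tilt was about 0, and now it's about 0.035. I'll straighten with a tool tilt of +0.5 wy. The camera-bias-corrected slot and the contact evidence both give about (0.557,0.1315), so I'll go there.

Emit:
servo_tool(targets=[{"dx": 0.06,"dy": -0.07,"dz": 0,"wx": 0,"wy": 0.5,"wz": 0,"hand": 0},{"dx": 0,"dy": 0,"dz": 0,"wx": 0,"wy": 0,"wz": 0,"hand": 0},{"dx": 0,"dy": 0,"dz": 0,"wx": 0,"wy": 0,"wz": 0,"hand": 0},{"dx": 0,"dy": 0,"dz": 0,"wx": 0,"wy": 0,"wz": 0,"hand": 0}])

```text
time: 19.88
ee_pos: [0.5594, 0.1321, 0.2688]
eef_rot: [-3.139, -0.092, -0.054]
force: [-0.4, 0.0, -4.7]
grip_width: 0.167
```

```bash
python3 q.py
python3 - <<'E'
from cmp import *
T=sensors.sense()["ee_pos"]
for i in range(4): print(edges(snapshot("side"),T))
E
```

```text
[0.5593751  0.13214424 0.26880308] [-3.13893783 -0.09188076 -0.05362821] [-0.43587113  0.01226904 -4.6811809 ] [ 0.05134093  0.04657905 -0.04627894]
(array([0.0026, 0.0014]), array([-0.0082, -0.0002]), 'px slope', np.float64(0.0755), 31)
(array([0.0027, 0.0015]), array([-0.0024, -0.023 ]), 'px slope', np.float64(0.0764), 31)
(array([0.0027, 0.0017]), array([-0.0044,  0.0038]), 'px slope', np.float64(0.0776), 31)
(array([0.0027, 0.0017]), array([-0.0277,  0.0099]), 'px slope', np.float64(0.0649), 31)
```

Slightly overcorrected (about -0.016). I'll trim back, shift and check.

Emit:
servo_tool(targets=[{"dx": -0.07,"dy": 0.02,"dz": 0.3,"wx": 0,"wy": -0.2,"wz": 0,"hand": 0},{"dx": 0,"dy": 0,"dz": 0.2,"wx": 0,"wy": 0,"wz": 0,"hand": 0},{"dx": 0,"dy": 0,"dz": 0,"wx": 0,"wy": 0,"wz": 0,"hand": 0},{"dx": 0,"dy": 0,"dz": 0,"wx": 0,"wy": 0,"wz": 0,"hand": 0},{"dx": 0,"dy": 0,"dz": 0,"wx": 0,"wy": 0,"wz": 0,"hand": 0}])

```text
time: 20.5
ee_pos: [0.5579, 0.1315, 0.2535]
eef_rot: [-3.14, -0.092, -0.033]
force: [-0.1, -0.1, -5.6]
grip_width: 0.162
```

```bash
python3 q.py
python3 - <<'E'
from cmp import *
T=sensors.sense()["ee_pos"]
for i in range(4): print(edges(snapshot("side"),T))
E
```

```text
[0.55788326 0.13151316 0.25353248] [-3.13952053 -0.09176199 -0.03251176] [-0.08641661 -0.10411805 -5.55663852] [ 0.02411742  0.09379231 -0.0159436 ]
(array([0.0017, 0.0018]), array([ 0.018 , -0.0013]), 'px slope', np.float64(0.0922), 29)
(array([0.0019, 0.0014]), array([ 0.0259, -0.0209]), 'px slope', np.float64(0.0828), 29)
(array([0.0021, 0.0018]), array([-0.0021,  0.007 ]), 'px slope', np.float64(0.0837), 30)
(array([0.0022, 0.0016]), array([ 0.0242, -0.0061]), 'px slope', np.float64(0.0786), 30)
```

Near vertical. Lower.

Emit:
servo_tool(targets=[{"dx": -0.01,"dy": 0,"dz": 0.12,"wx": 0,"wy": 0,"wz": 0,"hand": 0},{"dx": 0,"dy": 0,"dz": 0.12,"wx": 0,"wy": 0,"wz": 0,"hand": 0},{"dx": 0,"dy": 0,"dz": 0.08,"wx": 0,"wy": 0,"wz": 0,"hand": 0},{"dx": 0,"dy": 0,"dz": 0.08,"wx": 0,"wy": 0,"wz": 0,"hand": 0},{"dx": 0,"dy": 0,"dz": 0,"wx": 0,"wy": 0,"wz": 0,"hand": 0},{"dx": 0,"dy": 0,"dz": 0,"wx": 0,"wy": 0,"wz": 0,"hand": 0}])

```text
time: 21.2
ee_pos: [0.5575, 0.1311, 0.2412]
eef_rot: [3.14, 0.092, 0.032]
force: [0.4, -1.6, -5.0]
grip_width: 0.167
```

```bash
python3 q.py
```

```text
[0.5575353  0.13110953 0.24115663] [3.14004279 0.09159749 0.03151132] [ 0.40875246 -1.55453365 -5.04594378] [-0.33347368 -0.05773546  0.04279705]
```

It's in: foot about 8 mm deep with no vertical resistance. Continue gently.

Emit:
servo_tool(targets=[{"dx": 0,"dy": 0.02,"dz": 0.15,"wx": 0,"wy": 0,"wz": 0,"hand": 0},{"dx": 0,"dy": 0,"dz": 0.15,"wx": 0,"wy": 0,"wz": 0,"hand": 0},{"dx": 0,"dy": 0,"dz": 0.15,"wx": 0,"wy": 0,"wz": 0,"hand": 0},{"dx": 0,"dy": 0,"dz": 0.15,"wx": 0,"wy": 0,"wz": 0,"hand": 0},{"dx": 0,"dy": 0,"dz": 0,"wx": 0,"wy": 0,"wz": 0,"hand": 0},{"dx": 0,"dy": 0,"dz": 0,"wx": 0,"wy": 0,"wz": 0,"hand": 0}])

```text
time: 21.7
ee_pos: [0.5578, 0.131, 0.2231]
eef_rot: [-3.14, -0.092, -0.031]
force: [1.0, -0.5, -5.0]
grip_width: 0.167
```

```bash
python3 q.py
```

```text
[0.55781743 0.13096312 0.22313146] [-3.1396735  -0.09204096 -0.03093458] [ 0.99393218 -0.53928196 -4.98763422] [-0.11606737  0.11272896 -0.00445791]
```

Emit:
servo_tool(targets=[{"dx": 0,"dy": 0,"dz": 0.2,"wx": 0,"wy": 0,"wz": 0,"hand": 0},{"dx": 0,"dy": 0,"dz": 0.2,"wx": 0,"wy": 0,"wz": 0,"hand": 0},{"dx": 0,"dy": 0,"dz": 0.15,"wx": 0,"wy": 0,"wz": 0,"hand": 0},{"dx": 0,"dy": 0,"dz": 0.15,"wx": 0,"wy": 0,"wz": 0,"hand": 0},{"dx": 0,"dy": 0,"dz": 0.1,"wx": 0,"wy": 0,"wz": 0,"hand": 0},{"dx": 0,"dy": 0,"dz": 0.1,"wx": 0,"wy": 0,"wz": 0,"hand": 0},{"dx": 0,"dy": 0,"dz": 0,"wx": 0,"wy": 0,"wz": 0,"hand": 0},{"dx": 0,"dy": 0,"dz": 0,"wx": 0,"wy": 0,"wz": 0,"hand": 0}])

```text
time: 22.37
ee_pos: [0.5589, 0.131, 0.1973]
eef_rot: [-3.139, -0.092, -0.033]
force: [-1.4, -1.4, 2.1]
grip_width: 0.169
```

```bash
python3 q.py
```

```text
[0.55888055 0.1310183  0.19729947] [-3.13937896 -0.09163804 -0.03342213] [-1.35926012 -1.41710521  2.12248579] [-0.23473201  0.65860381  0.00149047]
```

Plunger contacted (+7 N). Press to the collar.

Emit:
servo_tool(targets=[{"dx": -0.01,"dy": 0.01,"dz": 0.1,"wx": 0,"wy": 0,"wz": 0,"hand": 0},{"dx": 0,"dy": 0,"dz": 0.1,"wx": 0,"wy": 0,"wz": 0,"hand": 0},{"dx": 0,"dy": 0,"dz": 0.1,"wx": 0,"wy": 0,"wz": 0,"hand": 0},{"dx": 0,"dy": 0,"dz": 0.08,"wx": 0,"wy": 0,"wz": 0,"hand": 0},{"dx": 0,"dy": 0,"dz": 0,"wx": 0,"wy": 0,"wz": 0,"hand": 0},{"dx": 0,"dy": 0,"dz": 0,"wx": 0,"wy": 0,"wz": 0,"hand": 0},{"dx": 0,"dy": 0,"dz": 0,"wx": 0,"wy": 0,"wz": 0,"hand": 0}])

```text
time: 22.95
ee_pos: [0.5591, 0.131, 0.1885]
eef_rot: [-3.139, -0.092, -0.036]
force: [-8.6, -1.3, 24.1]
grip_width: 0.168
```

```bash
python3 q.py
```

```text
[0.55906044 0.13098597 0.18851121] [-3.13882432 -0.09157901 -0.0362001 ] [-8.57190454 -1.34966792 24.07238736] [-0.43640446  2.20374841 -0.05477109]
```

Force jumped to 24 N at the expected height, so the collar is seated. I'll relieve the side force a little and check the picture.

Emit:
servo_tool(targets=[{"dx": -0.04,"dy": 0.01,"dz": 0,"wx": 0,"wy": 0,"wz": 0,"hand": 0},{"dx": 0,"dy": 0,"dz": 0,"wx": 0,"wy": 0,"wz": 0,"hand": 0},{"dx": 0,"dy": 0,"dz": 0,"wx": 0,"wy": 0,"wz": 0,"hand": 0},{"dx": 0,"dy": 0,"dz": 0,"wx": 0,"wy": 0,"wz": 0,"hand": 0}])

```text
time: 23.28
ee_pos: [0.5589, 0.1309, 0.1885]
eef_rot: [-3.138, -0.092, -0.04]
force: [-5.4, -1.4, 22.5]
grip_width: 0.169
```

```bash
python3 q.py
python3 - <<'E'
from h import *
S=[snapshot("side") for _ in range(6)];s=S[0];s["z_map"]=np.median([t["z_map"] for t in S],0);P=pts(s);T=sensors.sense()["ee_pos"]
cv2.imwrite("pics/f1.png",cv2.resize(s["frame"][120:230,215:335],None,fx=5,fy=5,interpolation=cv2.INTER_CUBIC))
d=np.hypot(P[...,0]-T[0],P[...,1]-T[1]);f=s["frame"]
for z0 in np.arange(.114,.19,.004):
    m=(d<.03)&(P[...,2]>=z0)&(P[...,2]<z0+.004);Q=P[m]
    if m.any():print(round(z0,3),m.sum(),(Q.mean(0)-T)[:2].round(4),d[m].min().round(4),d[m].mean().round(4))
from cmp import edges
print(edges(s,T))
E
```

```text
[0.55892663 0.13092618 0.18851822] [-3.13820349 -0.09165383 -0.03950016] [-5.41384136 -1.43702731 22.48813327] [-0.37795366  1.7036927   0.00863835]
0.114 30 [-0.0077  0.0026] 0.0154 0.0232
0.118 76 [-0.0064  0.001 ] 0.0157 0.0241
0.122 20 [-0.0083  0.008 ] 0.0118 0.0166
0.126 25 [-0.0054  0.0062] 0.0105 0.0151
0.13 8 [-0.0059  0.0079] 0.0102 0.013
0.134 10 [-0.0064  0.0076] 0.0099 0.0126
0.138 8 [-0.0076  0.0058] 0.0109 0.0126
0.142 12 [-0.0067  0.0072] 0.0097 0.013
0.146 7 [-0.0057  0.007 ] 0.0104 0.0124
0.15 9 [-0.0082  0.0056] 0.0095 0.0124
0.154 9 [-0.0066  0.0086] 0.0103 0.013
0.158 9 [-0.0062  0.0083] 0.0101 0.0127
0.162 8 [-0.0062  0.0082] 0.011 0.0129
0.166 9 [-0.0061  0.008 ] 0.0099 0.0126
0.17 11 [-0.0074  0.0077] 0.0105 0.0128
0.174 9 [-0.006   0.0079] 0.011 0.0126
0.178 9 [-0.0046  0.0077] 0.0103 0.0129
0.182 11 [-0.0076  0.0056] 0.0089 0.0115
0.186 7 [-0.008  -0.0015] 0.0087 0.0103
(array([0.0017, 0.0015]), array([ 0.0098, -0.0054]), 'px slope', np.float64(0.083), 13)
```

View pics/f1.png

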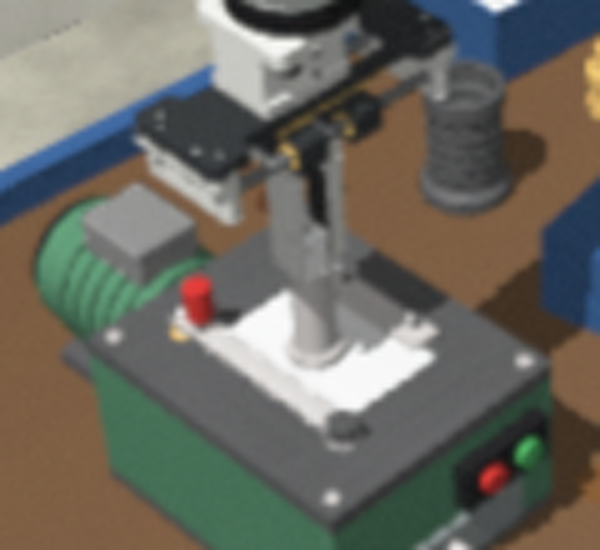

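The collar is flat on the insert (depth z 0.120–0.128), the shaft is vertical, the keeper is shut and the grip is holding. Handing in.

```bash
python3 -c "
from h import *
q=sensors.sense();print(q['time'],q['joint_velocities'].round(4),q['grip_width'])
print(order.job_done())"
```

```text
23.5833 [-0.0005 -0.0007  0.0012 -0.0011  0.0009  0.     -0.0005] 0.16454548491405235
the job is handed in; nothing more can be done
None
```

I swung the keeper shut, took the bare shaft from the blue stand and pushed its tang through the slot against the start plunger. I handed the job in at 23.6 s of the 69 s allowed, still gripping the shaft and holding it down. No verdict was reported.

**Keeper:** it moved about 7 mm in one step past the ball and then held against further push. Pictures from both cameras before the shaft was picked, and the side picture at the end, show it lying along the edge of the insert.

**Shaft, last checks:**
- The collar lies flat on the insert, at 120–128 mm above the bench by depth.
- The tool was at its expected height (188.5 mm, expected about 189), with 22 N upward force and the plunger spring pressed.
- Tilt is about 0.01 rad, and the gripper is set to 60 N, reading 0.165 (about 15.5 mm) on the 16 mm flats. The arm was at rest.

**What went wrong on the way:**
- My first slot estimate was off by 2–3 mm. The first presses (about 20 N) stopped on the chamfer and turned the shaft about 2° in the fingers, so I lifted it, straightened it and shifted it before it went in freely.
- The tilt readings disagreed with each other by about 0.02 rad.
- About 5 N of side force remained at the end.
- Plunger travel and the position of the insert in its pocket were not measured directly.

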